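# Make up a floor-box base unit and latch it with the deep T-key

### The arm

A 6-joint arm with a two-finger parallel gripper is mounted at the origin on a cart in front of the work surface, level with it; the furniture and walls round the work are solid. World frame = base frame: x ahead of the robot, y to its left, z up, the work surface at z = 0. Lengths are in m, angles in rad, forces in N, time in s.
With the tool pointing down it reaches from about 0.275 to 0.875 m from the base axis. Payload 12.5 kg.
Tool frame: the origin (TCP) lies at the very end of the fingers, on their centre line; the grasp point (between the pads) lies 19 mm behind it; z points along the fingers, x is the direction in which the jaws open and shut, and the axes are right-handed (so a half turn about z gives the same grasp; the last joint's range is limited). The gripper opens to 85 mm and grips with 20 to 120 N. Pads are 22 mm wide; open, the fingers measure 114 mm over their backs; the gripper's body (76 mm by 85 mm) begins 54 mm behind the grasp point. The pads swing forward as they close: fully open they stand 13 mm farther back than shut.
Start: joints at [-1.228, 0.351, 1.652, -0, 1.139, -0.085], TCP at [0.228, -0.5, 0.194] pointing down, gripper open.
Joint ranges: [-2.75, 2.75], [-0.79, 2.1], [0.01, 2.65], [-1.57, 4.71], [0.07, 3.14], [-2.87, 2.87]. Speed limits (rad/s): [2.22, 2.22, 2.79, 3.14, 3.14, 3.14].

### API

Orientations are given as a 3x3 rotation matrix whose columns are the frame's x, y, z axes.
In Python, from cell import robot gives the robot as it stands. Calls block until the motion is done:
- robot.movep(position, orientation): joint-space move of the TCP to a pose.
- robot.servo_line(position, rotation=None, max_speed=0.15, threshold=None): straight line of the TCP; rotation=None keeps the orientation; max_speed is the mean speed in m/s. With threshold (N) it stops when the force on the tool has changed by that much, and returns True; else False.
- robot.move_j(angles): joint-space move.
- robot.set_gripper(opening, force=None): opening from 0.0 (shut) to 1.0 (fully open); force is the grip in N (None keeps the last); returns when the fingers have stopped.
- robot.sleep(seconds).
- robot.inverse_kinematics(position, orientation): joint angles nearest the present ones, or None.
- robot.sense(): the state.
- robot.read_camera(name): name is "side" or "top"; returns a dict with "image" (384x512x3 uint8, red, green, blue), "z_map" (384x512 float32, m along the optical axis (not along the pixel's ray), 0 where there is no reading), "vertical_fov" (degrees; the focal length in pixels is half the picture's height over the tangent of half this angle, whatever the lens; pixels are square), "cx", "cy" (the principal point, pixels), "D" ([k1, k2, p1, p2, k3] as OpenCV has them; the pictures are not rectified), "rvec" (rotation vector, rad) and "tvec" (3), from world to camera coordinates, as OpenCV has them. Camera axes: x right, y down, z forward; pixel columns grow to the right and rows downward; lengths in m; the calibration is good to about 2 mm. A picture is of the moment at which its call begins.
A pose or a line that the arm cannot do raises robot.IKError and nothing moves.
- robot.finish_job(): hands the job in, once; it reports no verdict.
The state is a dict: "time_s": time; "joint_positions": joint angles; "joint_vel": joint speeds; "joint_torque": joint torques, N m; "ee_pos": TCP position; "orientation": TCP orientation; "ft_force": force on the tool from outside, world axes, zero at the start; "ft_torque": the same for the moment, N m; "finger_gap": opening from 0.0 (shut) to 1.0 (fully open).
Only numpy, scipy, OpenCV 4.12 (cv2) and the standard library are available. Lean on these libraries where they do the work, as an engineer would, in place of code of your own. Each camera call takes 0.05 s, during which the arm holds its last target. There are 200 camera calls.

### The job

The floor-box base unit is latched but not complete: take the T-key from its stand, lower it down the shaft in the middle of the unit onto the square stem and turn it anticlockwise to the stop to open the red latch, then fit the missing modules so that the four pockets hold one of each of the four types, leaving the modules already in it where they are and the duplicates on the bench. Then turn the stem clockwise to its stop with the key, so that the latch holds all the modules down, and put the key back upright in its stand, fully home. Leave everything else where it stands.

Things in the scene. Friction and masses are not known exactly. Their poses are not given: they have to be found in the camera images.
- base_unit: grey floor-box base unit, 256 (x) x 160 mm (y), fixed. Origin: centre of its underside, z up. Its deck, 85 mm up, has four open pockets of 95 (x) x 67 mm (y), centred at x +-72.5 and y +-38 mm, walled by ribs 7 mm high. In its middle is the key shaft with the latch
- pocket_0 (a point): pocket front left of the base unit: the point where the centre of a seated module lies, 24 mm above the deck and 109 mm above the bench; axes as the base unit's. A module's length runs along x, either way round
- pocket_1 (a point): pocket front right of the base unit: the point where the centre of a seated module lies, 24 mm above the deck and 109 mm above the bench; axes as the base unit's. A module's length runs along x, either way round
- pocket_2 (a point): pocket rear left of the base unit: the point where the centre of a seated module lies, 24 mm above the deck and 109 mm above the bench; axes as the base unit's. A module's length runs along x, either way round
- pocket_3 (a point): pocket rear right of the base unit: the point where the centre of a seated module lies, 24 mm above the deck and 109 mm above the bench; axes as the base unit's. A module's length runs along x, either way round
- sink_loose_mid (a point): one on the bench: flat module, 89 (x) x 61 (y) x 20 mm, 0.22 kg, cover up, with a black finned heat sink on the middle of the cover, 44 (x) x 30 mm (y), 20 to 48 mm above the underside; grasp that part across its 30 mm from above. Point: centre of the module, 24 mm above its underside, z up
- sink_fitted_mid (a point): a module of the same type, with a black finned heat sink, same sizes, that already sits in a pocket of the base unit in some starts (absent, no position, in others). Point and axes as for the loose one
- terminal_loose_mid (a point): one on the bench: flat module, 89 (x) x 61 (y) x 20 mm, 0.22 kg, cover up, with a green screw-terminal block with brass screws on the middle of the cover, 44 (x) x 30 mm (y), 20 to 48 mm above the underside; grasp that part across its 30 mm from above. Point: centre of the module, 24 mm above its underside, z up
- terminal_fitted_mid (a point): a module of the same type, with a green screw-terminal block with brass screws, same sizes, that already sits in a pocket of the base unit in some starts (absent, no position, in others). Point and axes as for the loose one
- capacitor_loose_mid (a point): one on the bench: flat module, 89 (x) x 61 (y) x 20 mm, 0.22 kg, cover up, with a pair of blue box capacitors with white tops on the middle of the cover, 44 (x) x 30 mm (y), 20 to 48 mm above the underside; grasp that part across its 30 mm from above. Point: centre of the module, 24 mm above its underside, z up
- capacitor_fitted_mid (a point): a module of the same type, with a pair of blue box capacitors with white tops, same sizes, that already sits in a pocket of the base unit in some starts (absent, no position, in others). Point and axes as for the loose one
- transformer_loose_mid (a point): one on the bench: flat module, 89 (x) x 61 (y) x 20 mm, 0.22 kg, cover up, with a small transformer, dark steel core with a copper winding on the middle of the cover, 44 (x) x 30 mm (y), 20 to 48 mm above the underside; grasp that part across its 30 mm from above. Point: centre of the module, 24 mm above its underside, z up
- transformer_fitted_mid (a point): a module of the same type, with a small transformer, dark steel core with a copper winding, same sizes, that already sits in a pocket of the base unit in some starts (absent, no position, in others). Point and axes as for the loose one
- stem (a point): tip of the brass stem in the key shaft, on its axis, 43 mm above the bench. The stem is 11 mm square, faces along this point's x and y (they turn with the latch), from the shaft's floor at 14 mm to 34 mm above the bench, then a 9 mm pyramid point. The shaft is a vertical round bore of 28 mm, mouth 117 mm above the bench
- latch (a joint): angle of the latch (rad), turned by the stem; grows clockwise seen from above. It starts near the stop at 1.3: latched, its lobes over all four pockets. 0 (a stop, to 0.15): open, its two red lobes (34 mm wide, 48 mm long from the axis, 107 to 116 mm above the bench) lie along the unit's y, clear of the modules, the stem's faces along the unit's axes. Friction 0.15 N m
- key_bar (a point): centre of the T-key's orange handle bar, 90 (x) x 14 (y) x 18 mm (z), z up; 0.28 kg. A 12 mm shank hangs from it; the foot, 168 mm below, is a head 23 mm across with a socket 13 mm square, 24 mm deep, flats along x and y (fits the stem four ways, 0.2 rad play). A 36 mm collar, 6 mm thick, has its underside 40 mm below this point. Starts upright in its stand
- key_foot (a point): centre of the open foot of the T-key, 168 mm below key_bar; z up along the shank. A grip of some 45 N on the bar is ample to carry and turn the key and lets it align itself with the stem
- stand_mouth (a point): centre of the rim of the key stand, 140 mm above the bench: an upright grey tube, bore 29 mm, outer 41 mm at the rim, on a round foot of 88 mm, fixed. With the key home its collar rests on this rim and key_bar is 40 mm above this point
- mug: yellow mug, 68 mm high, a bystander
- spool: solder spool, 70 mm high, a bystander
- flux: brown dropper bottle, 102 mm high, a bystander
- offcut_pot: black rubber pot, 62 mm across, 42 mm high, a bystander

How it is judged:
On the way, in this order (a step that is already met when the one before it is completed fails the run):
1. the latch has been opened with the key on the stem (horizontal distance between key_foot and stem below 0.005 m and z of key_foot in the frame of stem below -0.019 m and value of joint latch below 0.15 rad), for 0.2 s.
2. the four pockets hold one module of each type ((((distance between sink_fitted_mid and pocket_0 below 0.009 m or distance between sink_fitted_mid and pocket_1 below 0.009 m or distance between sink_fitted_mid and pocket_2 below 0.009 m or distance between sink_fitted_mid and pocket_3 below 0.009 m) and angle between sink_fitted_mid's own z axis and vertical below 0.08 rad) or ((distance between sink_loose_mid and pocket_0 below 0.009 m or distance between sink_loose_mid and pocket_1 below 0.009 m or distance between sink_loose_mid and pocket_2 below 0.009 m or distance between sink_loose_mid and pocket_3 below 0.009 m) and angle between sink_loose_mid's own z axis and vertical below 0.08 rad)) and (((distance between terminal_fitted_mid and pocket_0 below 0.009 m or distance between terminal_fitted_mid and pocket_1 below 0.009 m or distance between terminal_fitted_mid and pocket_2 below 0.009 m or distance between terminal_fitted_mid and pocket_3 below 0.009 m) and angle between terminal_fitted_mid's own z axis and vertical below 0.08 rad) or ((distance between terminal_loose_mid and pocket_0 below 0.009 m or distance between terminal_loose_mid and pocket_1 below 0.009 m or distance between terminal_loose_mid and pocket_2 below 0.009 m or distance between terminal_loose_mid and pocket_3 below 0.009 m) and angle between terminal_loose_mid's own z axis and vertical below 0.08 rad)) and (((distance between capacitor_fitted_mid and pocket_0 below 0.009 m or distance between capacitor_fitted_mid and pocket_1 below 0.009 m or distance between capacitor_fitted_mid and pocket_2 below 0.009 m or distance between capacitor_fitted_mid and pocket_3 below 0.009 m) and angle between capacitor_fitted_mid's own z axis and vertical below 0.08 rad) or ((distance between capacitor_loose_mid and pocket_0 below 0.009 m or distance between capacitor_loose_mid and pocket_1 below 0.009 m or distance between capacitor_loose_mid and pocket_2 below 0.009 m or distance between capacitor_loose_mid and pocket_3 below 0.009 m) and angle between capacitor_loose_mid's own z axis and vertical below 0.08 rad)) and (((distance between transformer_fitted_mid and pocket_0 below 0.009 m or distance between transformer_fitted_mid and pocket_1 below 0.009 m or distance between transformer_fitted_mid and pocket_2 below 0.009 m or distance between transformer_fitted_mid and pocket_3 below 0.009 m) and angle between transformer_fitted_mid's own z axis and vertical below 0.08 rad) or ((distance between transformer_loose_mid and pocket_0 below 0.009 m or distance between transformer_loose_mid and pocket_1 below 0.009 m or distance between transformer_loose_mid and pocket_2 below 0.009 m or distance between transformer_loose_mid and pocket_3 below 0.009 m) and angle between transformer_loose_mid's own z axis and vertical below 0.08 rad)) and z of sink_loose_mid in the frame of sink_fitted_mid below -0.05 m and z of terminal_loose_mid in the frame of terminal_fitted_mid below -0.05 m and z of capacitor_loose_mid in the frame of capacitor_fitted_mid below -0.05 m and z of transformer_loose_mid in the frame of transformer_fitted_mid below -0.05 m), for 0.2 s.
3. the latch has been turned home with the key on the stem (horizontal distance between key_foot and stem below 0.005 m and z of key_foot in the frame of stem below -0.019 m and value of joint latch above 1.15 rad), for 0.2 s.
4. the key is back in its stand (horizontal distance between key_bar and stand_mouth below 0.006 m and z of key_bar in the frame of stand_mouth between 0.034 and 0.046 m and angle between key_bar's own z axis and vertical below 0.06 rad), for 0.2 s.
At the end, for the whole second after the job is handed in: One module of each type seated level, centre within 9 mm of a pocket point; fitted ones within 15 mm of their start; duplicates on the bench; latch past 1.15 rad; key upright in its stand within 6 mm of the axis, collar within 6 mm of the rim. Nothing held (all of step 2 and all of step 4 and distance of each of sink_fitted_mid, terminal_fitted_mid, capacitor_fitted_mid, transformer_fitted_mid from where it was at the start of the episode below 0.015 m and value of joint latch above 1.15 rad); the robot touches nothing.
It fails at once if a bystander (mug, spool, bottle, pot) is shoved more than 6 cm (distance of any of mug, spool, flux, offcut_pot from where it was at the start of the episode above 0.06 m).
Of sink_fitted, terminal_fitted, capacitor_fitted, transformer_fitted only 1 to 2 are there at a start; the rules pass over those that are not, and their reading is None.
At some moment in a run one of sink_loose, terminal_loose, capacitor_loose, transformer_loose may be knocked a few centimetres aside while the robot is not near it.
It also fails if it takes over 210 s, if anything falls off the work surface, if the arm or the gripper's body presses on something with over 40 N, if the wrist force passes 120 N, or if a joint passes its speed limit or range.

## Working session

There is one attempt and no reset: what is moved stays moved. The work goes in short steps, each a Python script; the robot and the scene stay as the last script left them, time stands still between calls to the robot, and variables do not carry over. Pictures are saved under pics/ and viewed, about 12 in all and at most 16, crops included, and the job is handed in when it is done.

```bash
ls; mkdir -p pics; cat > h.py <<'E'
import numpy as np, cv2
from cell import robot
def cam(n):
    c=robot.read_camera(n); im=c["image"]; h,w=im.shape[:2]
    f=h/2/np.tan(np.radians(c["vertical_fov"])/2)
    c["K"]=np.array([[f,0,c["cx"]],[0,f,c["cy"]],[0,0,1]]); c["R"]=cv2.Rodrigues(np.array(c["rvec"],float))[0]
    c["t"]=np.array(c["tvec"],float).ravel(); c["D"]=np.array(c["D"],float); return c
def rays(c,uv):
    p=cv2.undistortPoints(np.array(uv,float).reshape(-1,1,2),c["K"],c["D"]).reshape(-1,2)
    return np.c_[p,np.ones(len(p))]
def onplane(c,uv,z):
    d=rays(c,uv)@c["R"]; o=-c["R"].T@c["t"]
    return o+d*((z-o[2])/d[:,2])[:,None]
def cloud(c):
    h,w=c["z_map"].shape; v,u=np.mgrid[:h,:w]
    r=rays(c,np.c_[u.ravel(),v.ravel()])*c["z_map"].reshape(-1,1)
    P=(r-c["t"])@c["R"]; P[c["z_map"].ravel()==0]=np.nan
    return P.reshape(h,w,3)
def proj(c,P): return cv2.projectPoints(np.array(P,float).reshape(-1,3),np.array(c["rvec"],float),c["t"],c["K"],c["D"])[0].reshape(-1,2)
def save(n,im,s=1.5): cv2.imwrite("pics/"+n+".png",cv2.resize(im[:,:,::-1],None,fx=s,fy=s,interpolation=cv2.INTER_CUBIC))
def down(a): # tool down, tool x at world angle a
    c,s=np.cos(a),np.sin(a); return np.array([[c,s,0],[s,-c,0],[0,0,-1.]])
E
python3 - <<'E'
from h import *
for n in("top","side"):
    c=cam(n); save(n+"0",c["image"],1.5); print(n,-c["R"].T@c["t"],c["K"][0,0],c["D"]); np.savez(n+"0.npz",P=cloud(c),im=c["image"])
print(robot.sense())
E
```

```text
pics
top [ 0.40758067 -0.00820774  1.4264606 ] 465.5702994024769 [0.0315732 0.        0.        0.        0.       ]
side [ 0.51537284 -1.0917356   0.59313633] 395.9736511494167 [-0.06287984  0.          0.          0.          0.        ]
{'time_s': 0.1, 'joint_positions': array([-1.22761036e+00,  3.51181607e-01,  1.65233669e+00, -2.29645838e-05,
        1.13907234e+00, -8.45788460e-02]), 'joint_vel': array([-0.0007208 , -0.00048008, -0.00163578, -0.00078032,  0.00127822,
        0.00071003]), 'joint_torque': array([ 1.93156375e-03, -5.06827497e+01, -2.91875857e+01, -7.86145250e-06,
        2.61619476e-03, -7.04830839e-06]), 'ee_pos': array([ 0.22808183, -0.5001296 ,  0.19332157]), 'orientation': array([[ 4.14846626e-01, -9.09891285e-01, -3.55449532e-04],
       [-9.09890809e-01, -4.14846774e-01,  9.32764177e-04],
       [-9.96171087e-04, -6.35338097e-05, -9.99999502e-01]]), 'ft_force': array([-0.92161801, -0.15014141, -0.2567558 ]), 'ft_torque': array([ 9.77704262e-03, -8.21133805e-05,  2.05827096e-03]), 'finger_gap': 1.001520645036088}
```

View pics/top0.png

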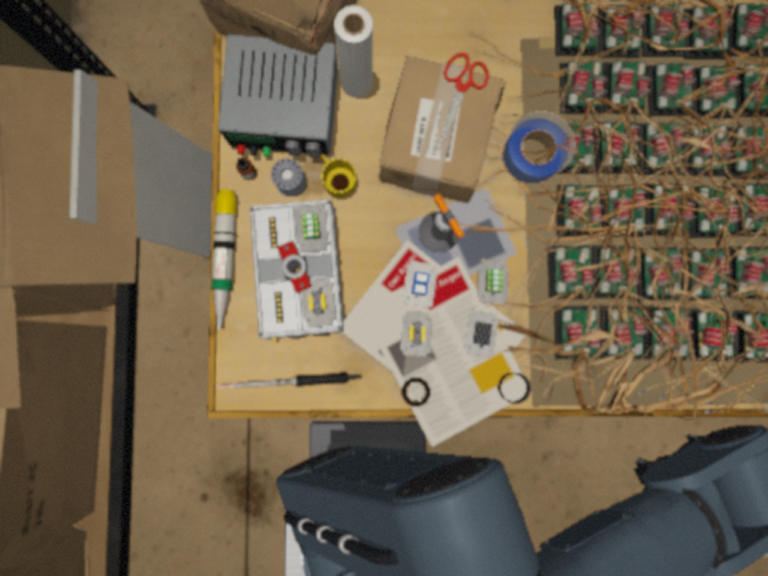

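View pics/side0.png

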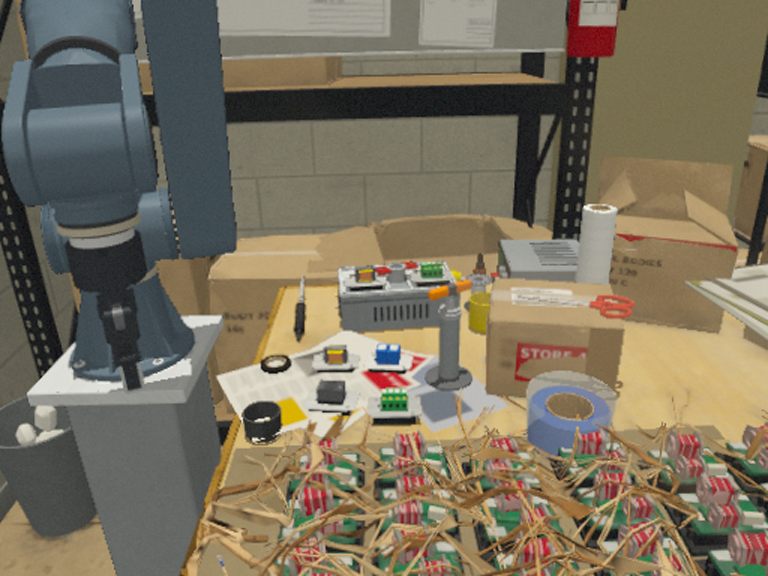

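The top view (1.5x pixels) shows the unit at (297,268) with its long side along world x. Terminal (311,226) and transformer (318,303) are already fitted, so capacitor (421,283) and sink (482,333) are the ones to fit. The key and stand are at about (440,220).

```bash
cat > m.py <<'E'
from h import *
def rect(xy):
    (c,s,a)=cv2.minAreaRect(xy.astype(np.float32)*1000)
    s=list(s)
    if s[0]<s[1]: s=s[::-1]; a+=90
    return np.array(c)/1000,np.round(s,1),(a+90)%180-90   # centre, mm long/short, angle of long axis deg
def at(c,u,v): return proj(c,[0,0,0])
def seg(c,P,uv,zlo,zhi,r,colour=None):
    q=P[int(uv[1]),int(uv[0])]
    m=(P[...,2]>zlo)&(P[...,2]<zhi)&(np.hypot(P[...,0]-q[0],P[...,1]-q[1])<r)
    if colour is not None: m&=colour
    m=cv2.morphologyEx(m.astype(np.uint8),cv2.MORPH_OPEN,np.ones((2,2)))
    n,l,st,ce=cv2.connectedComponentsWithStats(m)
    k=1+np.argmax(st[1:,4]); return l==k
E
cat > a.py <<'E'
from m import *
d=np.load("top0.npz");P=d["P"];im=d["im"];hsv=cv2.cvtColor(im,cv2.COLOR_RGB2HSV)
for n,uv in dict(cap=(421,283),sink=(482,333),term=(494,281),trafo=(417,333)).items():
    uv=np.array(uv)/1.5
    for lo,hi in((.010,.07),(.035,.07)):
        m=seg(None,P,uv,lo,hi,.07); print(n,rect(P[m][:,:2]),np.median(P[m][:,2]).round(4),m.sum(),P[m][:,:2].mean(0).round(4))
uv=np.array((297,268))/1.5
for lo,hi in((.07,.13),(.113,.13)):
    m=seg(None,P,uv,lo,hi,.2); print("base",rect(P[m][:,:2]),np.median(P[m][:,2]),m.sum())
red=((hsv[...,0]<8)|(hsv[...,0]>172))&(hsv[...,1]>150)
m=seg(None,P,uv,.09,.13,.07,red); print("latch",rect(P[m][:,:2]),np.median(P[m][:,2]),m.sum())
uv=np.array((447,216))/1.5
m=seg(None,P,uv,.165,.21,.1); print("bar",rect(P[m][:,:2]),np.median(P[m][:,2]),m.sum())
uv=np.array((440,230))/1.5
m=seg(None,P,uv,.12,.16,.06); print("rim/collar",rect(P[m][:,:2]),np.median(P[m][:,2]),m.sum())
m=seg(None,P,uv,.006,.12,.08); print("standfoot",rect(P[m][:,:2]),np.median(P[m][:,2]),m.sum())
for n,uv in dict(mug=(340,177),spool=(288,176),flux=(246,168),pot=(416,390),x=(514,388)).items(): print(n,P[int(uv[1]/1.5),int(uv[0]/1.5)])
E
python3 a.py; python3 -c "
import cv2;i=cv2.imread('pics/top0.png')[190:400,230:540];cv2.imwrite('pics/c1.png',cv2.resize(i,None,fx=2.5,fy=2.5,interpolation=2))"
```

```text
cap (array([ 0.52368951, -0.11206012]), array([101.1,  54. ]), -28.02275848388672) nan 561 [nan nan]
cap (array([ 0.52648578, -0.11098667]), array([43.7, 32. ]), -10.067428588867188) 0.0456 144 [ 0.5249 -0.1101]
sink (array([ 0.42540829, -0.23391768]), array([89.5, 63.7]), -9.562103271484375) nan 570 [nan nan]
sink (array([ 0.42578415, -0.23545285]), array([42.9, 36.1]), -5.639411926269531) nan 120 [nan nan]
term (array([ 0.53243719, -0.26297485]), array([96. , 59.3]), -10.5623779296875) nan 547 [nan nan]
term (array([ 0.53268237, -0.2614545 ]), array([41.6, 32.9]), -0.37152099609375) 0.0439 141 [ 0.5315 -0.2587]
trafo (array([ 0.42672229, -0.09886953]), array([95.4, 54.7]), -18.374114990234375) nan 572 [nan nan]
trafo (array([ 0.4269798, -0.1032349]), array([41.3, 29.3]), -0.24664306640625) nan 124 [nan nan]
base (array([0.55771857, 0.12842316]), array([256.3, 161.5]), 9.091358184814453) nan 4636
base (array([0.57791913, 0.14603877]), array([29.5, 26.1]), 16.382686614990234) 0.1146440194795437 72
latch (array([0.52037018, 0.11992453]), array([28.2, 22.7]), -64.76269912719727) 0.11297430482015572 70
bar (array([ 0.65163068, -0.16104665]), array([97.9, 51.4]), 31.02390480041504) 0.18615249017855745 182
rim/collar (array([ 0.63225659, -0.1496239 ]), array([39.3, 26. ]), 74.77954864501953) nan 81
standfoot (array([ 0.62838196, -0.1483051 ]), array([71.7, 42.4]), 57.11772537231445) 0.01161858352277087 170
mug [0.74763933 0.05619946 0.01168686]
spool [0.73985979 0.15560278 0.05454959]
flux [0.75156645 0.23678487 0.0662659 ]
pot [ 0.31323519 -0.09936647  0.00880129]
x [ 0.31895499 -0.29606255  0.00909628]
```

View pics/c1.png

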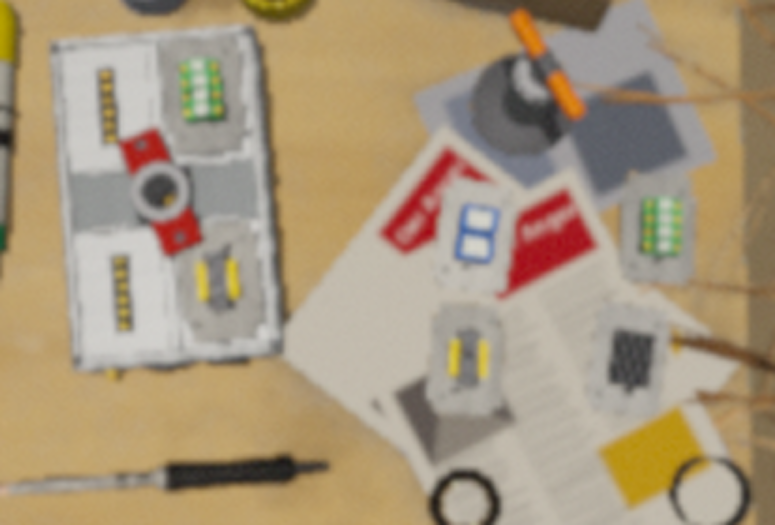

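```bash
cat > m.py <<'E'
from h import *
def frames(n,k=8):
    cs=[cam(n) for _ in range(k)]; c=cs[0]
    z=np.array([x["z_map"] for x in cs]); z[z==0]=np.nan
    c["z_map"]=np.nan_to_num(np.nanmedian(z,0)).astype(np.float32)
    c["image"]=np.mean([x["image"] for x in cs],0).astype(np.uint8)
    c["P"]=cloud(c); c["hsv"]=cv2.cvtColor(c["image"],cv2.COLOR_RGB2HSV).astype(int); return c
def comp(c,xy,r,zlo,zhi,col=None,near=True):
    P=c["P"]; m=(P[...,2]>zlo)&(P[...,2]<zhi)&(np.hypot(P[...,0]-xy[0],P[...,1]-xy[1])<r)
    if col is not None: m&=col
    m=cv2.morphologyEx(m.astype(np.uint8),cv2.MORPH_CLOSE,np.ones((3,3)))
    n,l,st,ce=cv2.connectedComponentsWithStats(m)
    k=1+np.argmax(st[1:,4]); return (l==k).astype(np.uint8)
def fit(c,m,z):
    cs=max(cv2.findContours(m,cv2.RETR_EXTERNAL,cv2.CHAIN_APPROX_NONE)[0],key=len)
    f=cv2.drawContours(np.zeros_like(m),[cs],-1,1,-1); v,u=np.nonzero(f)
    X=onplane(c,np.c_[u,v],z)[:,:2]; mu=X.mean(0); w,V=np.linalg.eigh(np.cov(X.T))
    a=np.degrees(np.arctan2(V[1,1],V[0,1])); a=(a+90)%180-90
    return mu.round(4),np.round(np.sqrt(12*w[::-1])*1000,1),round(a,1)
def orange(c): h=c["hsv"]; return (h[...,0]>5)&(h[...,0]<16)&(h[...,1]>190)&(h[...,2]>150)
def red(c): h=c["hsv"]; return ((h[...,0]<7)|(h[...,0]>172))&(h[...,1]>140)&(h[...,2]>80)
L=dict(cap=(.526,-.111),sink=(.426,-.235),term=(.532,-.261),trafo=(.427,-.101))
def loose(c,names=L):
    for n in names:
        print(n,fit(c,comp(c,L[n],.068,.011,.07),.02),"top",fit(c,comp(c,L[n],.05,.036,.07),.046))
E
cat > a.py <<'E'
from m import *
c=frames("top"); loose(c)
print("base",fit(c,comp(c,(.557,.128),.2,.07,.14),.092))
print("latch+ring",fit(c,comp(c,(.557,.128),.06,.1,.14,red(c)),.116))
m=red(c)&(np.hypot(*(c["P"][...,:2]-[.557,.128]).transpose(2,0,1))<.07); v,u=np.nonzero(m); X=onplane(c,np.c_[u,v],.116)[:,:2]; print("red",X.mean(0),len(X)); w,V=np.linalg.eigh(np.cov(X.T)); print(np.degrees(np.arctan2(V[1,1],V[0,1])))
print("tower",fit(c,comp(c,(.557,.128),.05,.112,.14),.117))
for d,r in(("term",(.62,.10)),("trafo",(.50,.09))):print(d,fit(c,comp(c,r,.04,.12,.15),.131))
print("bar",fit(c,comp(c,(.65,-.16),.1,.02,.25,orange(c)),.189))
s=frames("side"); 
m=comp(s,(.65,-.16),.1,.1,.25,orange(s)); v,u=np.nonzero(m); print("side bar", s["P"][m>0].mean(0),proj(s,[.64,-.155,.18]),u.mean(),v.mean())
P=s["P"]; m=(P[...,2]>.03)&(P[...,2]<.13)&(np.hypot(P[...,0]-.64,P[...,1]+.155)<.035); Q=P[m]; print("stand tube near surface x range",Q[:,0].min(),Q[:,0].max(),np.median(Q[:,0]),Q[:,1].min(),Q[:,1].max())
A=np.c_[2*Q[:,:2],np.ones(len(Q))]; x=np.linalg.lstsq(A,(Q[:,:2]**2).sum(1),rcond=None)[0]; print("circle",x[:2],np.sqrt(x[2]+x[:2]@x[:2]))
m=(c["P"][...,2]>.15)&(c["P"][...,2]<.25)
i=c["image"]; 
for p in proj(c,[[.64,-.155,.0],[.64,-.155,.14]]): print(p)
print(robot.sense()["time_s"])
E
python3 a.py
```

```text
cap (array([ 0.5271, -0.1064]), array([86.8, 59.4]), np.float64(-8.8)) top (array([ 0.5274, -0.1066]), array([44.1, 30.1]), np.float64(-9.3))
sink (array([ 0.428 , -0.2295]), array([87.4, 59.6]), np.float64(-7.8)) top (array([ 0.4285, -0.2297]), array([44.2, 31.4]), np.float64(-9.5))
term (array([ 0.5333, -0.2544]), array([87.4, 59.4]), np.float64(-5.8)) top (array([ 0.5339, -0.2548]), array([44.5, 29.7]), np.float64(0.6))
trafo (array([ 0.4276, -0.0987]), array([87.7, 58.3]), np.float64(-4.2)) top (array([ 0.4291, -0.0994]), array([39.1, 27. ]), np.float64(-0.0))
base (array([0.5517, 0.1357]), array([254.7, 160.2]), np.float64(5.1))
latch+ring (array([0.5213, 0.122 ]), array([30.3, 23.8]), np.float64(-56.1))
red [0.54962194 0.13421306] 153
-156.50276520570517
tower (array([0.5527, 0.1364]), array([90.1, 36.3]), np.float64(22.9))
term (array([0.6287, 0.1057]), array([44.9, 29.5]), np.float64(7.4))
trafo (array([0.4855, 0.0918]), array([39.8, 27.6]), np.float64(9.6))
bar (array([ 0.6146, -0.1595]), array([31.7, 10.8]), np.float64(24.7))
side bar [ 0.6608059  -0.14471273  0.18307001] [[300.32036064 193.36113576]] 307.7692307692308 190.46153846153845
stand tube near surface x range 0.6202222989800122 0.6568790308545635 0.6363348811968044 -0.17116408423695914 -0.14727212163252767
circle [ 0.63838103 -0.15173974] 0.01789971691083835
[294.2162939  153.32469013]
[299.28978814 145.27089042]
0.9
```

```bash
cat > a.py <<'E'
from m import *
c=frames("top",6)
m=comp(c,(.65,-.16),.075,.165,.25); print("bar",fit(c,m,.189),m.sum(),np.nanmedian(c["P"][m>0][:,2]))
h=c["hsv"]; o=(h[...,0]>3)&(h[...,0]<18)&(h[...,1]>150)&(h[...,2]>120)
o[:110]=0;o[175:]=0;o[:,:280]=0;o[:,325:]=0
n,l,st,ce=cv2.connectedComponentsWithStats(o.astype(np.uint8)); print(st[1:]); o=(o*1).astype(np.uint8); v,u=np.nonzero(o); print("orange",fit(c,cv2.morphologyEx(o,cv2.MORPH_CLOSE,np.ones((7,7))),.187))
h=c["image"][105:180,270:330]; save("bar",h,8)
E
python3 a.py
```

```text
bar (array([ 0.6365, -0.1471]), array([87.4, 15.3]), np.float64(31.0)) 183 0.18647378929495392
[[289 129  10  13  68]
 [299 146  10  12  63]]
orange (array([ 0.6599, -0.1345]), array([36.5, 14.7]), np.float64(27.7))
```

View pics/bar.png

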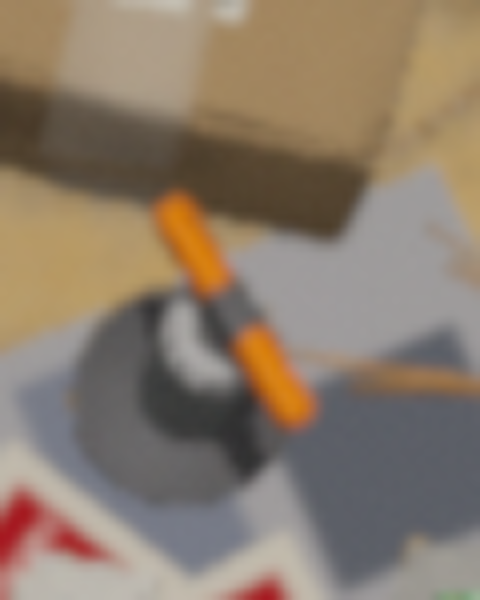

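```bash
cat > b.py <<'E'
from m import *
c=cam("top"); P=cloud(c); print("foot disc",onplane(c,[[292.2,154.4]],.006), "box z",np.nanmax(P[90:128,265:310,2]))
yaw=np.radians(31-90); b=np.array([.6367,-.1476])
robot.movep([b[0],b[1],.33],down(yaw)); robot.set_gripper(.5,45)
robot.servo_line([b[0],b[1],.163],threshold=15); print(robot.sense()["ee_pos"])
robot.set_gripper(0,45); s=robot.sense(); print(s["finger_gap"],s["ft_force"],s["time_s"])
robot.servo_line([b[0],b[1],.20],max_speed=.05); s=robot.sense(); print(s["ee_pos"],s["ft_force"],s["ft_torque"])
robot.servo_line([b[0],b[1],.345],max_speed=.12); s=robot.sense(); print(s["ee_pos"],s["ft_force"],s["ft_torque"],s["finger_gap"])
B=np.array([.5525,.1363])
robot.servo_line([B[0],B[1],.345],down(np.radians(23-90)),max_speed=.15); print(robot.sense()["ee_pos"],robot.sense()["time_s"])
for n in("side","top"): c=cam(n); save(n+"1",c["image"],1.5)
E
python3 b.py
```

```text
foot disc [[ 0.63565731 -0.14812305  0.006     ]] box z 0.16035815161442082
[ 0.63718585 -0.14775159  0.16402607]
0.001069403602602926 [-0.14309327 -0.27947006 -0.53351184] 5.5
[ 0.63651952 -0.14758797  0.19966035] [ 0.1365013  -0.83898191  0.71498071] [-0.002032   -0.0261006   0.03127294]
[ 0.63650461 -0.14752612  0.3441617 ] [ 0.82644026  0.27484279 -0.31482362] [ 0.01087274  0.00969727 -0.02346162] 0.003319123042164541
[0.5526294  0.13587997 0.34494904] 9.875
```

View pics/side1.png

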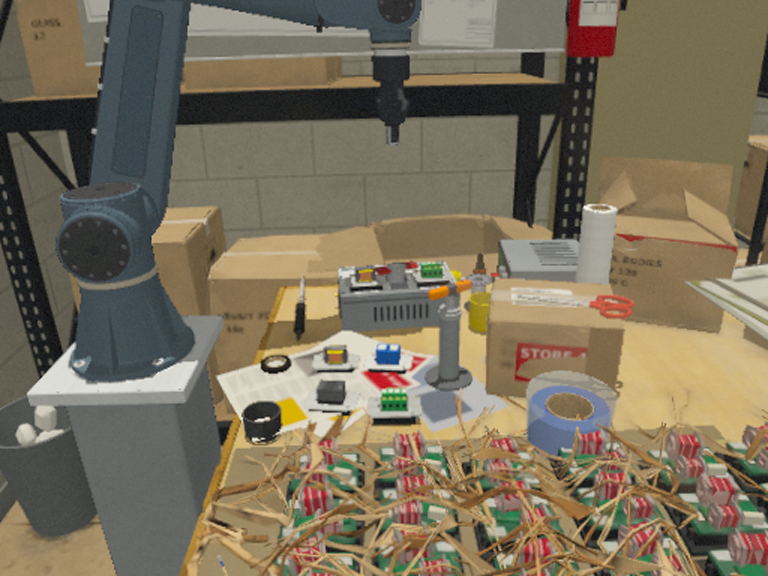

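```bash
python3 - <<'E'
from m import *
s=robot.sense();print(s["finger_gap"],s["ee_pos"],s["orientation"].round(3))
for n in("side","top"):
    c=cam(n); print(n,proj(c,[s["ee_pos"],[.6365,-.1471,.189],[.6365,-.1471,.14]])*1.5)
c=frames("top",4); m=comp(c,(.65,-.16),.075,.165,.25); print("bar",fit(c,m,.189))
E
```

```text
-0.0009192617274226621 [0.55264167 0.13593249 0.34496343] [[ 0.39  -0.921  0.   ]
 [-0.921 -0.39  -0.   ]
 [ 0.    -0.    -1.   ]]
side [[392.29769298 162.35626078]
 [447.99900899 283.53192751]
 [447.5310786  309.05779987]]
top [[277.544999   249.40772376]
 [447.6263694  214.95778676]
 [444.72550318 219.75088899]]
bar (array([ 0.6365, -0.1471]), array([87.4, 15.3]), np.float64(31.0))
```

View pics/top1.png

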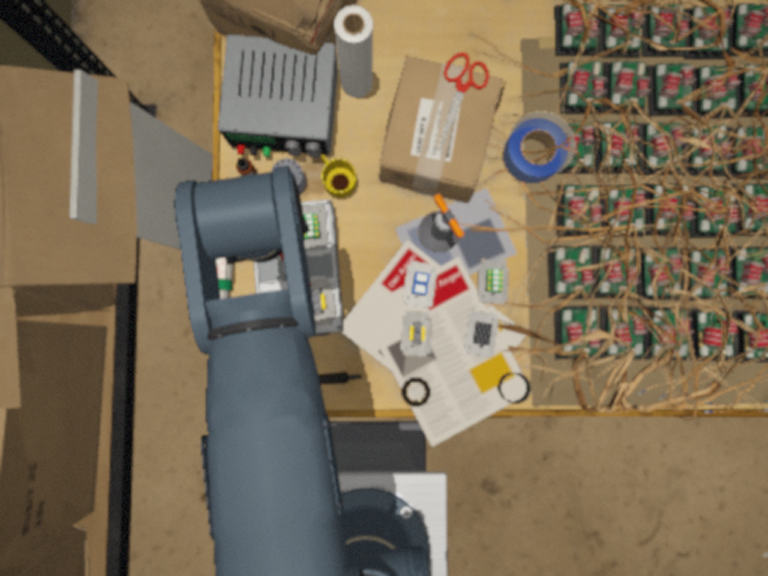

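```bash
python3 - <<'E'
from m import *
c=cam("side"); print(proj(c,[.2281,-.5,.1933])*1.5); P=cloud(c)
i=c["image"]; a=cv2.resize(i[60:125,225:300],None,fx=7,fy=7,interpolation=2)
j=cv2.resize(cv2.imread("pics/side0.png")[:,:,::-1][290:420,80:200],None,fx=3,fy=3.5)
save("tip",np.hstack([a,j[:455]]) ,.9)
m=(P[...,2]>.25)&(np.hypot(P[...,0]-.5526,P[...,1]-.136)<.04); print("lowest finger z",np.sort(P[m][:,2])[:20].round(3))
E
```

```text
[[139.9633017  406.95072575]]
lowest finger z [0.383 0.383 0.384 0.385 0.385 0.385 0.385 0.386 0.386 0.387 0.387 0.387
 0.387 0.387 0.388 0.389 0.389 0.39  0.39  0.39 ]
```

View pics/tip.png

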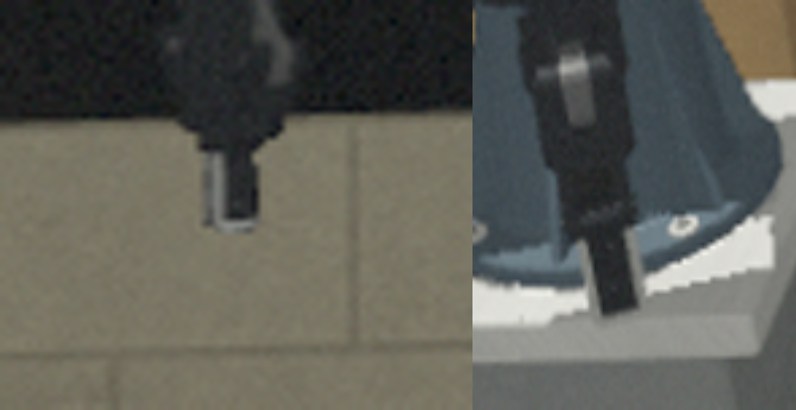

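```bash
python3 - <<'E'
from m import *
P=np.load("side0.npz")["P"]
m=(P[...,2]>.1)&(P[...,2]<.5)&(np.hypot(P[...,0]-.228,P[...,1]+.5)<.09)
Q=P[m]; Q=Q[np.argsort(Q[:,2])]; print(Q[:12].round(3)); q=Q[Q[:,2]<Q[5,2]+.02]; print(q.mean(0),q.min(0),q.max(0))
c=frames("side",6); P=c["P"]; e=robot.sense()["ee_pos"]
m=(P[...,2]>.25)&(np.hypot(P[...,0]-e[0],P[...,1]-e[1])<.06); Q=P[m]; Q=Q[np.argsort(Q[:,2])]; q=Q[Q[:,2]<Q[5,2]+.02]; print(e,Q[:6].round(3),q.mean(0),q.min(0),q.max(0))
E
```

```text
[[ 0.255 -0.541  0.243]
 [ 0.241 -0.548  0.244]
 [ 0.254 -0.543  0.244]
 [ 0.243 -0.549  0.244]
 [ 0.253 -0.543  0.244]
 [ 0.244 -0.546  0.244]
 [ 0.245 -0.549  0.245]
 [ 0.251 -0.546  0.245]
 [ 0.246 -0.546  0.245]
 [ 0.249 -0.547  0.245]
 [ 0.248 -0.547  0.245]
 [ 0.254 -0.542  0.245]]
[ 0.23748509 -0.52349391  0.25485738] [ 0.20133957 -0.55557286  0.24319616] [ 0.25934754 -0.45808506  0.26433809]
[0.55249677 0.13630907 0.34499315] [[0.561 0.133 0.383]
 [0.558 0.132 0.383]
 [0.555 0.129 0.384]
 [0.552 0.129 0.384]
 [0.548 0.128 0.384]
 [0.545 0.128 0.384]] [0.55207422 0.12802553 0.39389963] [0.53953988 0.11885661 0.38315923] [0.56436129 0.13888602 0.40404032]
```

The finger tips sit about 38 mm behind the reported TCP. Side depth shows them at z 0.383 when the TCP reads 0.345, and the start pose shows the same offset. That is why the grip closed above the bar. I'll compensate along z and grasp again.

```bash
cat >> h.py <<'E'
D=.038  # finger ends lie this far behind the reported TCP (measured in the side view)
def line(xy,z,a=None,v=.15,th=None): # z of the finger ends, a = tool x angle (deg)
    r=robot.servo_line([xy[0],xy[1],z-D],None if a is None else down(np.radians(a)),max_speed=v,threshold=th)
    return r
def tip(): e=robot.sense()["ee_pos"].copy(); e[2]+=D; return e.round(4)
E
cat > b.py <<'E'
from m import *
b=np.array([.6367,-.1476])
line(b,.345,31-90); robot.set_gripper(.6,45)
print(line(b,.163,v=.1,th=15),tip())
robot.set_gripper(0,45); s=robot.sense(); print(s["finger_gap"],s["ft_force"],s["time_s"])
if s["finger_gap"]>.08:
    line(b,.20,v=.05); s=robot.sense(); print(tip(),s["ft_force"],s["ft_torque"])
    line(b,.345,v=.12); s=robot.sense(); print(tip(),s["ft_force"],s["ft_torque"],s["finger_gap"])
c=cam("side"); save("side2",c["image"][60:300,200:400],3)
E
python3 b.py
```

```text
False [ 0.6369 -0.1477  0.1635]
0.1531392974348842 [ 0.79031231 -1.04673286  0.3649036 ] 15.7
[ 0.6365 -0.1475  0.1997] [-0.43645928  0.06153156 -4.29633763] [ 0.02695174 -0.00667948 -0.02375318]
[ 0.6364 -0.1475  0.3441] [ 0.29543203 -0.74142714 -3.75854603] [ 0.02947796 -0.01358277  0.05089955] 0.15884737297104423
```

View pics/side2.png

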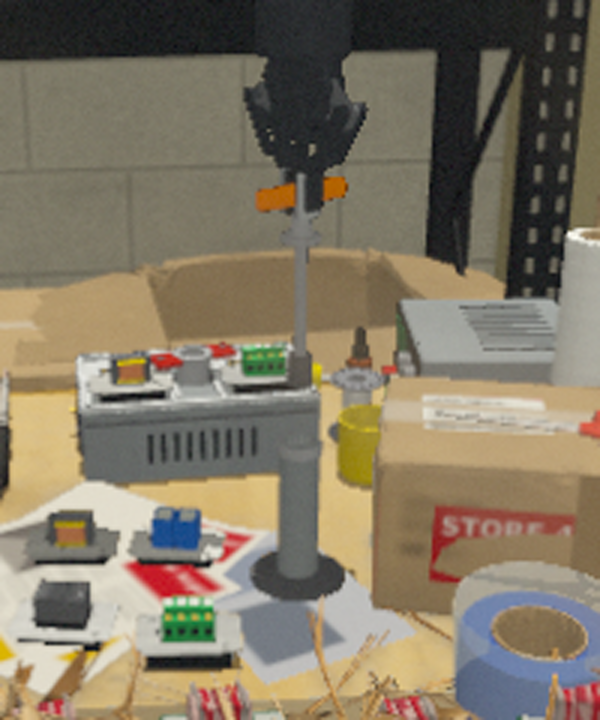

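```bash
cat > d.py <<'E'
from m import *
c=cam("side"); print("now expect",proj(c,[.6365,-.1475,.207]),"seen 300,183")
B=np.array([.5525,.1363])
line(B,.345,23-90); line(B,.285,v=.1); t=tip(); print(t)
c=frames("side",4); P=c["P"]
foot=t[2]+.019-.168
print("expect",proj(c,[t[0],t[1],foot+.012]))
for z0 in(.20,.17):
    m=(np.abs(P[...,2]-z0)<.008)&(np.hypot(P[...,0]-t[0],P[...,1]-t[1])<.03); print(z0,P[m].mean(0),m.sum())
m=(np.abs(P[...,2]-foot-.012)<.01)&(np.hypot(P[...,0]-t[0],P[...,1]-t[1])<.03);print("head",P[m].mean(0),P[m][:,0].min(),P[m][:,0].max(),m.sum())
save("side3",c["image"][100:240,200:320],6)
E
python3 d.py
```

```text
now expect [[298.79991448 182.66825177]] seen 300,183
[0.5529 0.1363 0.2856]
expect [[262.79208948 167.59527682]]
0.2 [0.55270566 0.13076539 0.19998663] 18
0.17 [0.55309924 0.12872163 0.16844405] 23
head [0.5530855  0.12524109 0.14848054] 0.5432111719185793 0.563285048004872 40
```

View pics/side3.png

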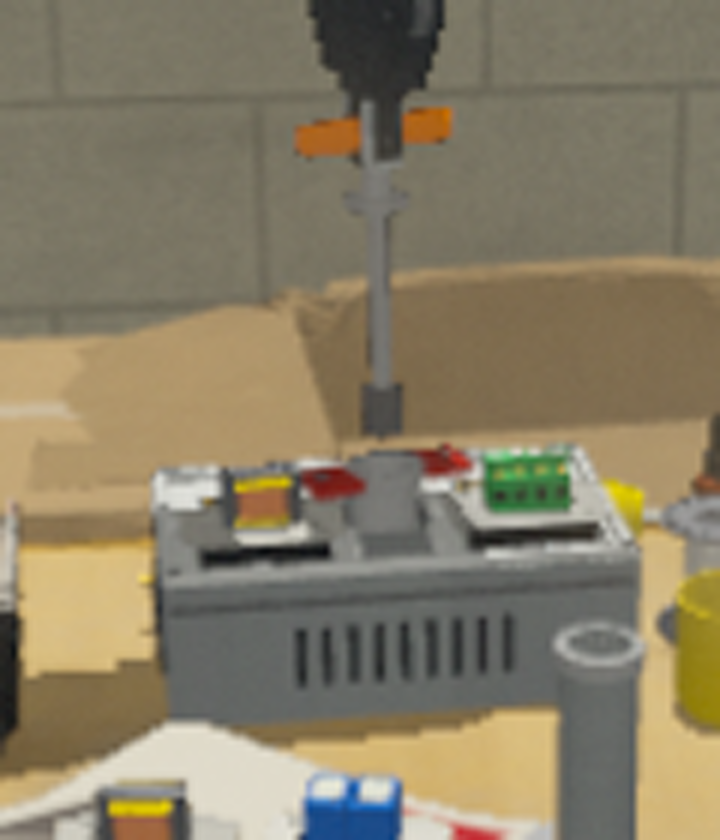

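```bash
python3 - <<'E'
from m import *
c=frames("side",6); P=c["P"]
def ax(name,z0,z1,xy,r,blue=None):
    m=(P[...,2]>z0)&(P[...,2]<z1)&(np.hypot(P[...,0]-xy[0],P[...,1]-xy[1])<r); v,u=np.nonzero(m)
    L=[];
    for k in np.unique(v):
        w=u[v==k]; L.append([(w.min()+w.max())/2,k,w.max()-w.min()+1])
    L=np.array(L); print(name,np.median(L,0),"depth y",np.median(P[m][:,1]),"x",onplane(c,L[:,:2],(z0+z1)/2)[0].round(4))
    return np.median(L[:,0])
t=tip()
a=ax("head",t[2]-.147,t[2]-.130,t,.03); b=ax("shank",t[2]-.115,t[2]-.06,t,.03); d=ax("tower",.098,.113,(.5525,.1363),.03)
pr=lambda z:proj(c,[.5525,.1363,z])[0]
print("expected cols head,shank,tower",pr(t[2]-.138)[0],pr(t[2]-.09)[0],pr(.106)[0])
t=frames("top",3); print(np.nanmedian(t["P"][180:200,150:165,2])) 
print("mouth from side",onplane(c,[[299.8,207.3]],.14))
E
```

```text
head [263.  169.5   7. ] depth y 0.12448541896672387 x [0.554  0.1476 0.1466]
shank [262.5 154.    4. ] depth y 0.12980258320247665 x [0.5559 0.2191 0.1976]
tower [263.5 180.5   8. ] depth y 0.11917974412682719 x [0.5537 0.1616 0.1055]
expected cols head,shank,tower 262.6793539570706 262.40224110723557 262.9101732066293
0.5269116572777233
mouth from side [[ 0.63936432 -0.15505724  0.14      ]]
```

```bash
cat > e.py <<'E'
from m import *
c=cam("top"); print(onplane(c,[[195.6,177.0]],.117))
B=np.array([.5538,.1363])
line(B,.285); t=.151  # tip z for foot at 0
print(line(B,.02+t+.06,v=.06,th=8),tip(),robot.sense()["ft_force"])
s=robot.sense(); print(s["ft_torque"],s["time_s"])
E
python3 e.py
```

```text
[[0.55279225 0.13627383 0.117     ]]
False [0.5541 0.1363 0.2314] [ 0.19008943  0.32036743 -3.46608573]
[-0.00303588 -0.0178445   0.06057084] 22.925
```

```bash
cat > e.py <<'E'
from m import *
t=tip()[:2]
for z in(.19,.18,.165):
    r=line(t,z,v=.03,th=20); s=robot.sense(); print(r,tip(),s["ft_force"].round(1),s["ft_torque"].round(2))
    if r: break
E
python3 e.py
```

```text
False [0.5542 0.1363 0.1902] [-1.  -0.3 -4.1] [-0.05  0.05 -0.  ]
False [0.5539 0.1363 0.1797] [-0.9 -0.  -3.9] [ 0.2   0.11 -0.06]
True [0.5549 0.1364 0.169 ] [-1.4 -0.4  7.3] [-0.14  0.23 -0.01]
```

```bash
cat > e.py <<'E'
from m import *
t=tip(); 
for a in range(-60,25,8):
    robot.servo_line([t[0],t[1],t[2]-D+.0005],down(np.radians(a)),max_speed=.05); s=robot.sense(); print(a,tip(),s["ft_force"].round(1),s["ft_torque"].round(2),round(s["time_s"],1))
    if abs(s["ft_torque"][2])>.7: break
c=frames("top",3); save("top4",c["image"][110:250,140:260],5)
E
python3 e.py
```

```text
-60 [0.5549 0.1364 0.1695] [-1.1  0.3  1.3] [0.12 0.35 0.01] 25.6
-52 [0.5548 0.1364 0.1695] [-2.   2.   2.1] [ 0.11  0.59 -0.05] 25.9
-44 [0.5548 0.1364 0.1695] [-2.4  0.3  2.9] [ 0.08  0.64 -0.08] 26.2
-36 [0.5548 0.1363 0.1695] [-2.4  0.1  3.4] [-0.03  0.85 -0.05] 26.5
-28 [0.5548 0.1364 0.1695] [-2.2 -0.8  2. ] [-0.15  0.84 -0.08] 26.8
-20 [0.5548 0.1363 0.1695] [-2.8 -0.4  2.9] [-0.24  0.89 -0.09] 27.1
-12 [0.5548 0.1363 0.1695] [-3.4 -1.6  3.2] [-0.33  0.87 -0.09] 27.4
-4 [0.5549 0.1363 0.1695] [-3.  -1.   3.3] [-0.45  0.9  -0.1 ] 27.7
4 [0.5549 0.1363 0.1695] [-2.6 -1.5  3.3] [-0.63  0.97 -0.08] 28.0
12 [0.5549 0.1363 0.1695] [-2.9 -1.1  2.5] [-0.66  0.91 -0.07] 28.2
20 [0.5549 0.1363 0.1695] [-2.8 -2.3  3. ] [-0.78  0.9  -0.1 ] 28.5
```

View pics/top4.png

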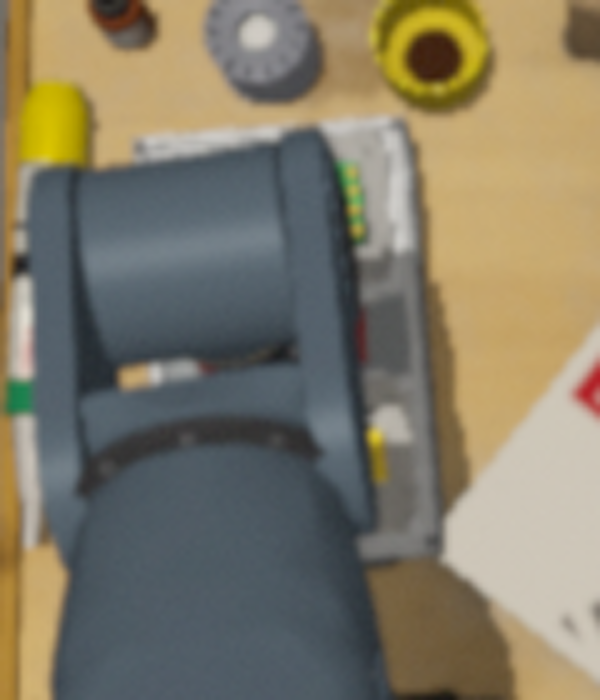

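```bash
cat > e.py <<'E'
from m import *
t=tip(); 
for a in range(24,45,4):
    robot.servo_line([t[0],t[1],t[2]-D],down(np.radians(a)),max_speed=.05); s=robot.sense(); print(a,tip(),s["ft_force"].round(1),s["ft_torque"].round(2),round(s["time_s"],1),s["finger_gap"])
    if abs(s["ft_torque"][2])>.4: break
P=frames("top",4); m=red(P)&(np.hypot(*(P["P"][...,:2]-[.5535,.1363]).transpose(2,0,1))<.07); v,u=np.nonzero(m); print(onplane(P,np.c_[u,v],.116)[:,:2].mean(0),len(u))
P=frames("side",4);save("side5",P["image"][130:230,200:330],5.5)
E
python3 e.py
```

```text
24 [0.5549 0.1364 0.1695] [-2.5 -2.2  2.7] [-0.85  0.87 -0.21] 28.9 0.1531137185679511
28 [0.5549 0.1363 0.1695] [-2.3 -3.   1.9] [-0.97  0.83 -0.32] 29.2 0.15043820473393013
32 [0.555  0.1364 0.1695] [-2.2 -3.6  1.1] [-0.95  0.81 -0.33] 29.4 0.15509092909382266
36 [0.555  0.1364 0.1695] [-1.3 -3.1  2.4] [-0.96  0.65 -0.36] 29.7 0.1499543763296893
40 [0.555  0.1364 0.1695] [-1.3 -3.2  1.9] [-1.01  0.65 -0.31] 29.9 0.15340479558568595
44 [0.5549 0.1364 0.1695] [-2.3 -3.1  1.9] [-1.07  0.64 -0.24] 30.2 0.1517452051459338Traceback (most recent call last):
  File "e.py", line 6, in <module>
    P=frames("top",4); m=red(P)&(np.hypot(*(P["P"][...,:2]-[.5535,.1363]).transpose(2,0,1))<.07); v,u=np.nonzero(m); print(onplane(P,np.c_[u,v],.116)[:,:2].mean(0),len(u))
                                                                                                                           ~~~~~~~^^^^^^^^^^^^^^^^^^^
  File "h.py", line 12, in onplane
    d=rays(c,uv)@c["R"]; o=-c["R"].T@c["t"]
      ~~~~^^^^^^
  File "h.py", line 9, in rays
    p=cv2.undistortPoints(np.array(uv,float).reshape(-1,1,2),c["K"],c["D"]).reshape(-1,2)
      ~~~~~~~~~~~~~~~~~~~^^^^^^^^^^^^^^^^^^^^^^^^^^^^^^^^^^^^^^^^^^^^^^^^^^
cv2.error: OpenCV(4.12.0) /io/opencv/modules/calib3d/src/undistort.dispatch.cpp:347: error: (-215:Assertion failed) CV_IS_MAT(_src) && CV_IS_MAT(_dst) && (_src->rows == 1 || _src->cols == 1) && (_dst->rows == 1 || _dst->cols == 1) && _src->cols + _src->rows - 1 == _dst->rows + _dst->cols - 1 && (CV_MAT_TYPE(_src->type) == CV_32FC2 || CV_MAT_TYPE(_src->type) == CV_64FC2) && (CV_MAT_TYPE(_dst->type) == CV_32FC2 || CV_MAT_TYPE(_dst->type) == CV_64FC2) in function 'cvUndistortPointsInternal'
```

```bash
cat > e.py <<'E'
from m import *
t=tip()
print(line(t,t[2]-.006,v=.02,th=10),tip(),robot.sense()["ft_force"].round(1)); robot.sleep(.3)
robot.set_gripper(.4,45); t=tip(); line(t,.165,9,v=.03); robot.set_gripper(0,45); s=robot.sense(); print(tip(),s["finger_gap"],s["ft_force"].round(1),s["ft_torque"].round(2))
t=tip(); robot.servo_line([t[0],t[1],t[2]-D],down(np.radians(14)),max_speed=.05); s=robot.sense();print(s["ft_torque"].round(2)); robot.sleep(.3)
line(t,.345,v=.1,th=15);s=robot.sense(); print(tip(),s["ft_force"].round(1),s["finger_gap"],s["time_s"])
line((.6,-.12),.345,v=.15)
P=frames("top",4); save("top6",P["image"][110:260,140:330],4.2)
E
python3 e.py
```

```text
True [0.5555 0.1363 0.1694] [-2.7 -1.9  6.9]
[0.555  0.1361 0.1651] 0.1609744755575303 [ 0.2 -0.3  2.3] [ 0.    0.06 -0.18]
[ 0.01  0.06 -0.07]
[0.5544 0.136  0.1651] [ 1.5 -0.3  0.4] 0.1567943547180128 33.1167
```

View pics/top6.png

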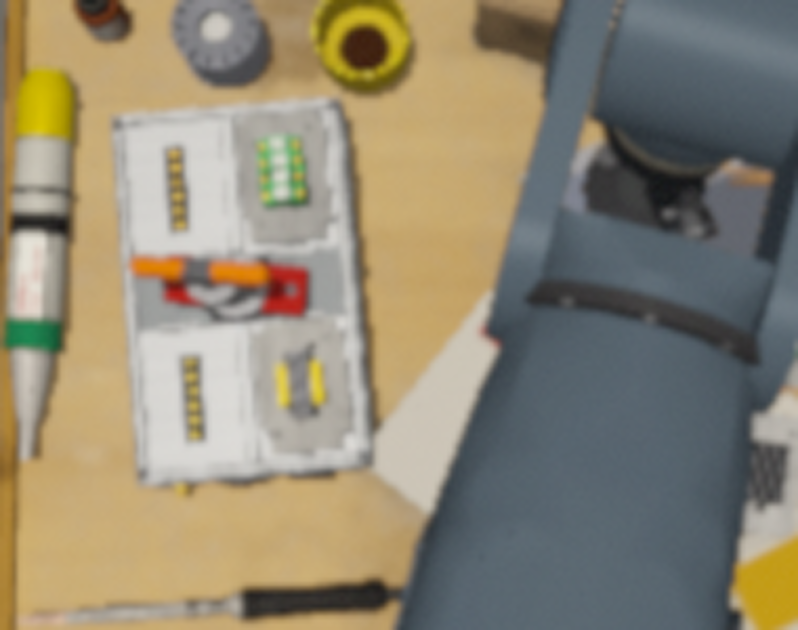

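```bash
cat > e.py <<'E'
from m import *
s=robot.sense(); print(s["finger_gap"],tip(),s["ft_force"].round(1))
robot.set_gripper(.8)
line((.5,-.17),.30)
c=frames("top",6); P=c["P"]
m=comp(c,(.554,.137),.075,.15,.25); print("bar",fit(c,m,.189),P[m>0][:,2].min(),np.median(P[m>0][:,2]),P[m>0][:,2].max())
q=P[m>0]; A=np.c_[q[:,:2]-q[:,:2].mean(0),np.ones(len(q))]; print("plane",np.linalg.lstsq(A,q[:,2],rcond=None)[0])
r=red(c)&(np.hypot(P[...,0]-.553,P[...,1]-.136)<.07); v,u=np.nonzero(r); X=onplane(c,np.c_[u,v],.116)[:,:2]; w,V=np.linalg.eigh(np.cov(X.T)); print("red",X.mean(0),np.degrees(np.arctan2(V[1,1],V[0,1])))
print("base",fit(c,comp(c,(.557,.128),.2,.07,.14),.092))
for d,x in(("term",(.6287,.1057)),("trafo",(.4855,.0918))):print(d,fit(c,comp(c,x,.04,.12,.15),.131))
loose(c,["cap","sink"])
s=frames("side",3); save("side6",s["image"][120:260,190:330],5)
E
python3 e.py
```

```text
-0.00010651409385100022 [ 0.6    -0.1198  0.3449] [-0.4  0.4  0.8]
bar (array([0.5521, 0.1491]), array([77.9, 24.5]), np.float64(84.1)) 0.14641180730759468 0.19126098918080098 0.19863238719825455
plane [ 0.43798812 -0.05062954  0.18257264]
red [0.54736936 0.11384861] 91.57735810202546
base (array([0.5517, 0.1357]), array([254.8, 160.2]), np.float64(5.0))
term (array([0.6286, 0.1056]), array([45. , 29.7]), np.float64(8.2))
trafo (array([0.4854, 0.0919]), array([39.7, 27.3]), np.float64(11.1))
cap (array([ 0.5532, -0.1213]), array([74.6, 53.9]), np.float64(-10.7)) top (array([ 0.5544, -0.1244]), array([36.5, 29.3]), np.float64(1.9))
sink (array([ 0.4598, -0.2128]), array([18.3, 16.4]), np.float64(54.9)) top (array([ 0.4391, -0.2428]), array([10.9,  7.9]), np.float64(79.0))
```

View pics/side6.png

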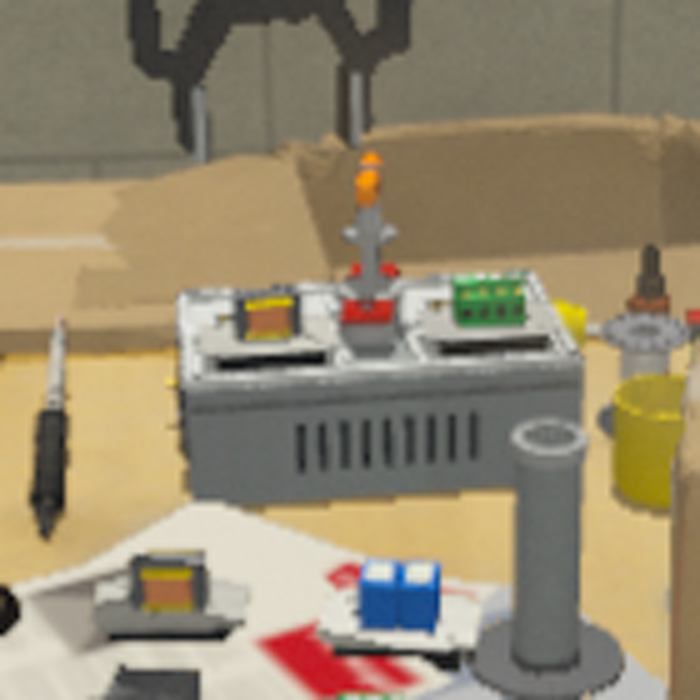

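```bash
cat > e.py <<'E'
from m import *
L["cap"]=(.555,-.12)
robot.movep([.32,.2,.30-D],down(0))
c=frames("top",6); print(robot.sense()["time_s"])
loose(c)
h=c["P"]; m=comp(c,(.64,-.15),.05,.125,.16); print("stand rim",fit(c,m,.14),m.sum())
E
python3 e.py
```

```text
39.4583
cap (array([ 0.5579, -0.1252]), array([86.7, 59.2]), np.float64(-9.0)) top (array([ 0.5584, -0.1252]), array([44.7, 30.5]), np.float64(-9.1))
sink (array([ 0.4275, -0.2298]), array([87.8, 60.3]), np.float64(-5.9)) top (array([ 0.4284, -0.2296]), array([44.1, 31.6]), np.float64(-10.1))
term (array([ 0.5332, -0.25  ]), array([84.6, 75. ]), np.float64(-13.6)) top (array([ 0.5339, -0.2548]), array([44.5, 29.7]), np.float64(0.6))
trafo (array([ 0.4261, -0.0977]), array([90.5, 61.8]), np.float64(-9.8)) top (array([ 0.4291, -0.0994]), array([39.1, 27. ]), np.float64(-0.0))
stand rim (array([ 0.6372, -0.1475]), array([36.1, 35.1]), np.float64(-23.0)) 96
```

```bash
cat > p.py <<'E'
from m import *
import sys
def pick(xy,ang):
    robot.set_gripper(.6,70)
    robot.movep([xy[0],xy[1],.20-D],down(np.radians(ang-90)))
    print("down",line(xy,.0215,v=.1,th=15),tip())
    robot.set_gripper(0,70); s=robot.sense(); print("gap",s["finger_gap"],s["ft_force"].round(1))
    if not .25<s["finger_gap"]<.45: sys.exit("bad grasp")
    line(xy,.28,v=.15); s=robot.sense(); print("lifted",s["finger_gap"],s["ft_force"].round(1),s["time_s"])
def place(xy,ang):
    line(xy,.28,ang-90,v=.18); line(xy,.135,v=.12)
    r=line(xy,.105,v=.03,th=8); print("seat",r,tip(),robot.sense()["ft_force"].round(1))
yaw=5.2; B=np.array([.553,.136]); R=np.array([[np.cos(np.radians(yaw)),-np.sin(np.radians(yaw))],[np.sin(np.radians(yaw)),np.cos(np.radians(yaw))]])
pocket=lambda x,y:B+R@[x*.0725,y*.038]
E
cat > e.py <<'E'
from p import *
pick((.5582,-.1252),-9); place(pocket(1,1),yaw)
c=cam("side"); save("side7",c["image"][90:260,190:330],4)
E
python3 e.py
```

```text
down False [ 0.5585 -0.1253  0.022 ]
gap 0.3372145084612867 [-0.3  0.1  5. ]
lifted 0.3399740057760331 [-0.3  0.3 -2.2] 45.4333
seat True [0.6215 0.1804 0.1071] [-0.9 -0.5  4.7]
```

View pics/side7.png

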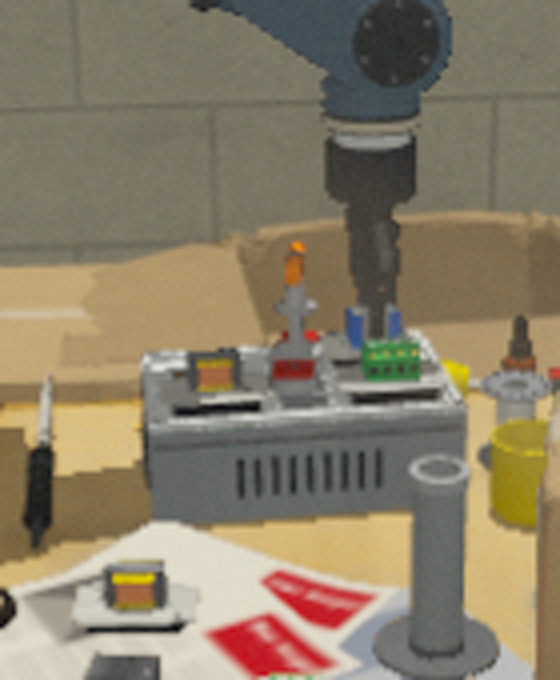

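```bash
cat > e.py <<'E'
from p import *
t=tip(); robot.set_gripper(.55); line(t,.24,v=.15)
c=frames("top",4); a=fit(c,comp(c,L["sink"],.068,.011,.07),.02); b=fit(c,comp(c,L["sink"],.05,.036,.07),.046); print(a,b)
assert np.hypot(*(b[0]-[.4284,-.2296]))<.004
pick((.4282,-.2297),-8); place(pocket(-1,1),yaw); t=tip()
robot.set_gripper(.55); line(t,.26,v=.15); robot.movep([.45,-.17,.30-D],down(np.radians(-60)))
c=frames("top",6); print(robot.sense()["time_s"],"pockets",pocket(1,1),pocket(-1,1),pocket(1,-1),pocket(-1,-1))
for x in(1,-1):
  for y in (1,-1): print(x,y,fit(c,comp(c,pocket(x,y),.04,.12,.15),.131))
m=comp(c,(.554,.137),.05,.165,.25); print("bar",fit(c,m,.19),np.median(c["P"][m>0][:,2]),fit(c,comp(c,(.554,.137),.06,.165,.25,c["hsv"][...,1]>130),.19))
save("top8",c["image"][115:245,140:245],5.5)
E
python3 e.py
```

```text
(array([ 0.4271, -0.2298]), array([90. , 61.1]), np.float64(-2.4)) (array([ 0.4286, -0.2296]), array([44.3, 31.6]), np.float64(-8.3))
down False [ 0.4284 -0.2298  0.0219]
gap 0.3350432155615203 [-1.1  0.   5.3]
lifted 0.33834525653169706 [ 0.1 -0.5 -2.2] 57.1667
seat True [0.4771 0.1672 0.1071] [-1.8 -0.4  5.9]
64.8417 pockets [0.62175758 0.18041447] [0.47735434 0.16727275] [0.62864566 0.10472725] [0.48424242 0.09158553]
1 1 (array([0.6202, 0.1815]), array([44.8, 30.4]), np.float64(5.3))
1 -1 (array([0.6286, 0.1057]), array([45.3, 29.9]), np.float64(5.3))
-1 1 (array([0.4763, 0.1681]), array([44.5, 31.3]), np.float64(4.2))
-1 -1 (array([0.4854, 0.0919]), array([39.7, 27.3]), np.float64(11.1))
bar (array([0.5534, 0.147 ]), array([78.6, 14.8]), np.float64(85.9)) 0.19326228138680318 (array([0.5508, 0.1251]), array([36.8, 12. ]), np.float64(87.3))
```

View pics/top8.png

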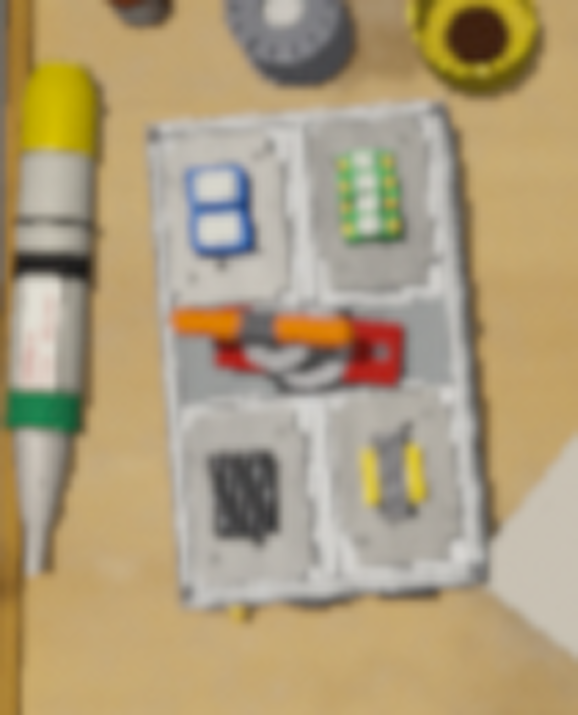

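```bash
cat > e.py <<'E'
from p import *
b=(.5530,.148); robot.set_gripper(.45,45)
robot.movep([b[0],b[1],.30-D],down(0))
print(line(b,.166,v=.08,th=10),tip()); robot.set_gripper(0,45); s=robot.sense(); print(s["finger_gap"],s["ft_force"].round(1),s["ft_torque"].round(2))
S=(.5545,.1363)
print(line(S,.168,v=.02,th=25),tip(),robot.sense()["ft_force"].round(1),robot.sense()["ft_torque"].round(2))
print(line(S,.160,v=.02,th=8),tip(),robot.sense()["ft_force"].round(1))
c=frames("top",3)
t=tip()
for a in range(-6,-100,-6):
    robot.servo_line([S[0],S[1],t[2]-D+.0005],down(np.radians(a)),max_speed=.05); s=robot.sense(); print(a,tip(),s["ft_force"].round(1),s["ft_torque"].round(2),s["finger_gap"].round(3))
    if s["ft_torque"][2]>.27 and a<-50: break
print(line(S,t[2]-.005,v=.02,th=8),tip(),robot.sense()["ft_force"].round(1)); robot.sleep(.4); print(robot.sense()["time_s"])
E
python3 e.py
```

```text
False [0.5532 0.1481 0.1664]
0.15994469574224654 [ 1.5 -0.6  2. ] [ 0.02 -0.34  0.03]
False [0.5542 0.1362 0.1677] [-0.6  2.  -4.3] [0.63 0.05 0.02]
True [0.5546 0.1366 0.1667] [-0.6  1.4  4.4]Traceback (most recent call last):
  File "e.py", line 11, in <module>
    robot.servo_line([S[0],S[1],t[2]-D+.0005],down(np.radians(a)),max_speed=.05); s=robot.sense(); print(a,tip(),s["ft_force"].round(1),s["ft_torque"].round(2),s["finger_gap"].round(3))
                                                                                                                                                                ^^^^^^^^^^^^^^^^^^^^^
AttributeError: 'float' object has no attribute 'round'
```

```bash
cat > e.py <<'E'
from p import *
S=(.5545,.1363); t=tip()
for a in range(-12,-106,-6):
    robot.servo_line([S[0],S[1],t[2]-D],down(np.radians(a)),max_speed=.05); s=robot.sense(); print(a,tip(),s["ft_force"].round(1),s["ft_torque"].round(2))
    if s["ft_torque"][2]>.27 and a<-50: break
print(line(S,t[2]-.006,v=.02,th=8),tip(),robot.sense()["ft_force"].round(1)); robot.sleep(.4); print(robot.sense()["time_s"])
E
python3 e.py
```

```text
-12 [0.5545 0.1364 0.1671] [-1.   1.8 -0.9] [ 0.67  0.07 -0.01]
-18 [0.5546 0.1364 0.1672] [ 0.2  2.2 -2. ] [ 0.74 -0.19  0.01]
-24 [0.5546 0.1363 0.1672] [ 1.3  2.1 -2.8] [ 0.82 -0.37  0.06]
-30 [0.5546 0.1363 0.1672] [ 2.1  2.6 -2.3] [ 0.75 -0.5   0.11]
-36 [0.5547 0.1363 0.1672] [ 1.9  2.5 -3.2] [ 0.73 -0.64  0.1 ]
-42 [0.5546 0.1363 0.1672] [ 2.8  2.2 -3.4] [ 0.65 -0.75  0.13]
-48 [0.5546 0.1363 0.1672] [ 2.6  0.6 -3.4] [ 0.59 -0.87  0.1 ]
-54 [0.5545 0.1362 0.1672] [ 2.1  1.2 -4.3] [ 0.31 -0.66  0.08]
-60 [0.5545 0.1362 0.1672] [ 2.6  0.7 -3.9] [ 0.19 -0.74  0.11]
-66 [0.5545 0.1362 0.1672] [ 2.3  0.7 -3.6] [ 0.18 -0.79  0.12]
-72 [0.5546 0.1362 0.1672] [ 3.  -0.3 -4.3] [ 0.06 -0.81  0.13]
-78 [0.5545 0.1362 0.1672] [ 3.2  0.3 -2.9] [ 0.01 -0.94  0.07]
-84 [0.5546 0.1362 0.1672] [ 2.8 -0.7 -3.7] [-0.14 -0.89  0.09]
-90 [0.5545 0.1362 0.1672] [ 3.  -0.6 -3.4] [-0.22 -0.95  0.2 ]
-96 [0.5545 0.1362 0.1672] [ 2.9 -0.2 -2.7] [-0.31 -0.89  0.3 ]
True [0.5557 0.1362 0.1672] [ 0.7 -0.8  3.7]
74.3917
```

```bash
cat > e.py <<'E'
from p import *
S=tip()[:2]
robot.set_gripper(.3,45); robot.servo_line([S[0],.1363,.167-D],down(np.radians(-90)),max_speed=.05); robot.set_gripper(0,60)
s=robot.sense(); print(tip(),s["finger_gap"],s["ft_force"].round(1),s["ft_torque"].round(2))
S=tip()[:2]
for z in(.18,.20,.24,.30,.345):
    r=line(S,z,v=.05,th=35); s=robot.sense(); print(r,tip(),round(s["finger_gap"],3),s["ft_force"].round(1),s["ft_torque"].round(2))
    if r or s["finger_gap"]<.1: break
E
python3 e.py
```

```text
[0.5553 0.1362 0.1665] 0.15225778285004563 [-0.3 -1.4 -5.1] [-0.15 -0.1   0.19]
False [0.5555 0.1362 0.1805] 0.151 [-0.9 -0.3 -4.6] [-0.17  0.02  0.02]
False [0.5553 0.1362 0.2002] 0.15 [-0.8  1.2 -2.8] [0.01 0.03 0.01]
False [0.5551 0.1361 0.2397] 0.151 [ 0.  -0.5 -3.2] [0.04 0.01 0.04]
False [0.5551 0.1362 0.2996] 0.149 [-0.1  0.5 -3.2] [-0.03 -0.03  0.03]
False [0.5552 0.1362 0.3446] 0.15 [-0.1 -0.2 -3.6] [ 0.02 -0.01 -0.  ]
```

```bash
cat > e.py <<'E'
from p import *
M=(.6370,-.1475)
line(M,.345,-59,v=.15); line(M,.306,v=.08); t=tip()
c=frames("side",6); P=c["P"]; print(t,robot.sense()["finger_gap"],robot.sense()["ft_force"].round(1))
for n,lo,hi in(("shank",t[2]-.115,t[2]-.05),("head",t[2]-.144,t[2]-.129),("stand",.03,.10),("rim",.118,.136)):
    m=(P[...,2]>lo)&(P[...,2]<hi)&(np.hypot(P[...,0]-M[0],P[...,1]-M[1])<.035); v,u=np.nonzero(m)
    W=np.array([[u[v==k].min(),u[v==k].max()] for k in np.unique(v)]); print(n,np.median(W,0),np.median(W.mean(1)),"exp col",proj(c,[*M,(lo+hi)/2])[0,0].round(2),"front y",np.percentile(P[m][:,1],15).round(4))
save("side9",c["image"][100:260,250:350],4.5)
E
python3 e.py
```

```text
[ 0.6371 -0.1475  0.3063] 0.15373188760077725 [ 0.5 -0.6 -2.8]
shank [297. 301.] 299.0 exp col 299.1 front y -0.1549
head [295. 302.] 298.5 exp col 298.75 front y -0.1604
stand [293. 305.] 298.5 exp col 298.08 front y -0.1693
rim [293.  304.5] 299.0 exp col 298.48 front y -0.1697
```

View pics/side9.png

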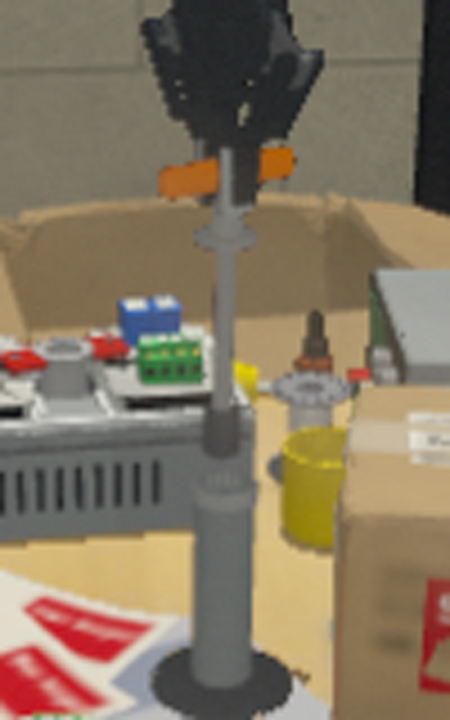

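```bash
cat > e.py <<'E'
from p import *
M=(.6382,-.1475)
line(M,.304,v=.05)
for z in(.27,.22,.175,.158):
    r=line(M,z,v=.06 if z>.17 else .02,th=10); s=robot.sense(); print(r,tip(),s["ft_force"].round(1),s["ft_torque"].round(2),round(s["finger_gap"],3),s["time_s"])
    if r: break
E
python3 e.py
```

```text
False [ 0.6384 -0.1475  0.2703] [ 0.5  0.6 -2.1] [-0.01  0.02  0.01] 0.158 83.4917
False [ 0.6385 -0.1476  0.2205] [ 0.2  0.7 -3.4] [ 0.02  0.03 -0.07] 0.152 84.475
False [ 0.6385 -0.1476  0.1754] [ 0.5 -1.  -3.7] [-0.04 -0.04  0.07] 0.152 85.375
True [ 0.638  -0.1475  0.1603] [-1.6 -0.2  5.2] [0.08 0.05 0.03] 0.15 86.075
```

Contact came at tip height 0.160, so the collar is on the rim. Next: release, retreat clear and check everything.

```bash
cat > e.py <<'E'
from p import *
t=tip(); robot.set_gripper(.5); line(t,.30,v=.1)
robot.movep([.30,.05,.35-D],down(0)); 
c=frames("top",6); P=c["P"]
m=comp(c,(.637,-.1475),.06,.165,.25); q=P[m>0]; A=np.c_[q[:,:2]-q[:,:2].mean(0),np.ones(len(q))]
print("bar",fit(c,m,.189),np.median(q[:,2]),"tilt",np.linalg.lstsq(A,q[:,2],rcond=None)[0][:2])
for x in(1,-1):
  for y in (1,-1):
    m=comp(c,pocket(x,y),.04,.12,.15); print(x,y,fit(c,m,.131),np.median(P[m>0][:,2]))
r=red(c)&(np.hypot(P[...,0]-.553,P[...,1]-.136)<.07); v,u=np.nonzero(r); X=onplane(c,np.c_[u,v],.116)[:,:2]; w,V=np.linalg.eigh(np.cov(X.T)); print("latch dir",X.mean(0),np.degrees(np.arctan(V[1,1]/V[0,1])))
loose(c,["term","trafo"]); s=robot.sense(); print(s["time_s"],s["finger_gap"])
a=c["image"][95:265,135:355]; save("end",a,3.5)
E
python3 e.py
```

```text
bar (array([ 0.6359, -0.1443]), array([87.2, 15.4]), np.float64(30.9)) 0.18636509761485195 tilt [ 0.14265622 -0.21276487]
1 1 (array([0.6201, 0.1813]), array([44.8, 30.8]), np.float64(6.8)) 0.1316463036299944
1 -1 (array([0.6287, 0.1057]), array([44.9, 29.5]), np.float64(7.4)) 0.1296864027938662
-1 1 (array([0.4762, 0.168 ]), array([44.4, 31.5]), np.float64(4.5)) 0.12959732507559096
-1 -1 (array([0.4854, 0.0919]), array([39.7, 27.3]), np.float64(11.1)) 0.13085430061010367
latch dir [0.54916189 0.13444322] 21.082879078338067
term (array([ 0.5327, -0.2535]), array([88. , 61.8]), np.float64(-8.3)) top (array([ 0.5339, -0.2548]), array([44.5, 29.7]), np.float64(0.6))
trafo (array([ 0.4263, -0.0971]), array([90.2, 62.8]), np.float64(-13.6)) top (array([ 0.4291, -0.0994]), array([39.1, 27. ]), np.float64(-0.0))
89.7917 0.4986080048151917
```

View pics/end.png

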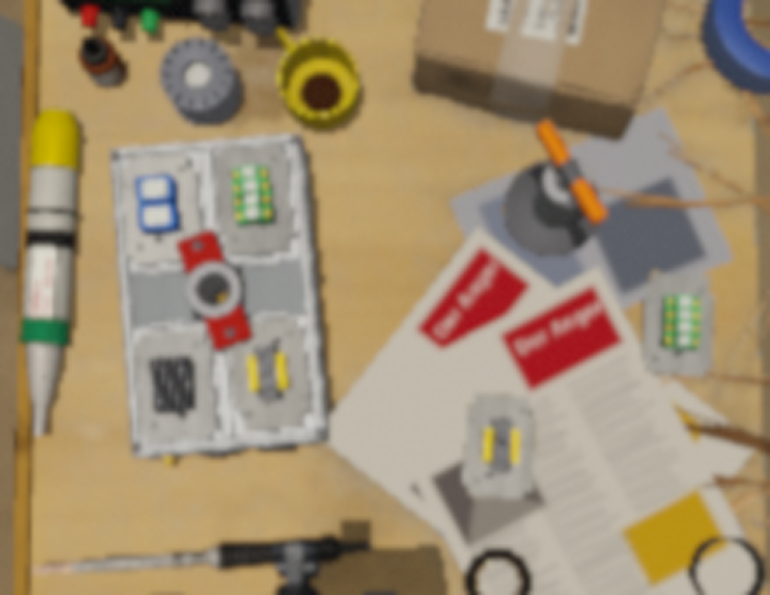

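```bash
cat > e.py <<'E'
from p import *
def tilt(P):
    m=(P[...,2]>.18)&(P[...,2]<.2)&(np.hypot(P[...,0]-.637,P[...,1]+.147)<.06); q=P[m]; d=np.array([np.cos(.54),np.sin(.54)]); s=(q[:,:2]-q[:,:2].mean(0))@d
    return np.polyfit(s,q[:,2],1),len(q)
print("start",tilt(np.load("top0.npz")["P"]),"now",tilt(frames("top",6)["P"]))
c=frames("side",6); P=c["P"]
for n,lo,hi in(("collar",.142,.147),("shank",.15,.168),("rim",.118,.136)):
    m=(P[...,2]>lo)&(P[...,2]<hi)&(np.hypot(P[...,0]-.637,P[...,1]+.147)<.035); v,u=np.nonzero(m); print(n,u.mean(),P[m][:,1].min(),m.sum())
E
python3 e.py
```

```text
start (array([-0.00221691,  0.18666913]), 168) now (array([-0.00344835,  0.18626764]), 172)
collar 299.08 -0.16608576696664268 50
shank 299.0232558139535 -0.15876380010415217 43
rim 299.2682926829268 -0.17223225238832968 82
```

```bash
python3 -c "
from h import *
robot.finish_job(); print('done')"
```

```text
the job is handed in; nothing more can be done
done
```

The job is handed in at about 90 s of robot time. I opened the latch with the key and fitted the capacitor (rear left) and the heat sink (front left). I then turned the latch home and put the key back in its stand. The duplicate terminal and transformer stay on the bench.

**Last checks**
- **Modules:** all four are seated level, with the fitted two unmoved and every centre within about 2 mm of its pocket by the top camera.
- **Latch:** it reads about 1.29 rad, which is at the stop.
- **Key:** the bar is at its start height to within 1 mm and level along its length. The top camera puts it about 3.5 mm off the stand axis (limit 6 mm), a bit more than at the start. The side view put it off the other way, so its exact offset is uncertain.
- **Bystanders:** I saw none displaced in the last picture, but did not measure them.

**What disagreed or went wrong**
- **Finger ends:** they lie about 38 mm behind the reported TCP, not at it. My first grasp of the key closed on air because of this, and I corrected for it from then on.
- **Key slip:** on the first lift the key slipped out of the grip and stayed on the stem. I left it there while fitting the modules, then gripped it again.
- **Capacitor knock:** the loose capacitor module had been knocked about 4 cm aside, so I measured it again before picking it.

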